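Tip the lathe offcuts into the scrap tub over its rim

ROBOT

A 6-joint arm with a two-finger parallel gripper is mounted at the origin on the work surface. World frame = base frame: x ahead of the robot, y to its left, z up, the work surface at z = 0. Lengths are in m, angles in rad, forces in N, time in s.
With the tool pointing down it reaches from about 0.3 to 0.85 m from the base axis. Payload 5.4 kg.
Tool frame: the origin (TCP) lies on the centre line of the jaws, within the pads' length; the fingertips stand 11 mm ahead of it and the grasp point (between the pads) lies 8 mm behind it; x points along the fingers, y is the direction in which the jaws open and shut, and the axes are right-handed (so a half turn about x gives the same grasp; the last joint's range is limited). The gripper opens to 85 mm and grips with 20 to 120 N. Pads are 22 mm wide; open, the fingers measure 114 mm over their backs; the gripper's body (76 mm by 85 mm) begins 54 mm behind the grasp point. The pads swing forward as they close: fully open they stand 13 mm farther back than shut.
Start: joints at [1.125, 0.158, 1.597, -0, 1.386, -0.21], TCP at [0.134, 0.559, 0.242] pointing down, gripper open.
Joint ranges: [-2.91, 2.91], [-0.94, 2.29], [0.18, 2.7], [-1.29, 4.43], [0.17, 2.64], [-3, 3]. Speed limits (rad/s): [2.57, 2.57, 3.14, 3.14, 3.14, 3.14].

INTERFACE

Orientations are given as a 3x3 rotation matrix whose columns are the frame's x, y, z axes.
In Python, from bench import get_state, camera, sign_off, look_for, pinpoint gives the robot as it stands. The module is installed in compiled form; this text tells all that it offers.
- The arm moves only by the shell command python3 -m pendant 'ROWS' [FORCE]. ROWS is JSON, a list of rows, each an object of numbers: "x", "y", "z": the shift along the tool's x, y, z in cm; "twist": the turn about the tool's x in degrees; "fingers": the closure, from 0 (fully open) to 1 (shut). In form: [{"x": .., "y": .., "z": .., "twist": .., "fingers": ..}, ...]. A call has 1 to 5 rows; each row is the pose to reach, as a shift and turn from the pose measured when the call began, along the tool's axes at that moment; what a row does not reach only later rows make up. A row lasts 1/10 s, in which the tool goes at most 50 mm and 8.59 degrees, less where a joint would pass 70% of its speed; a pose out of reach is approached as far as the arm can. A call with a gripper value outside its range is refused whole. The fingers move at their own pace and stop on an object; FORCE is the grip in N (left out, the last holds). Time passes only in rows, so rows that repeat a pose let the fingers close. It gives the time, the measured TCP pose, the force and the opening at its end, in the units of the state.
- get_state(): the state, without advancing time (a new reading comes with each control period).
- camera(name): name is "scene" or "side" or "wrist"; returns a dict with "pixels" (400x640x3 uint8, blue, green, red), "range_z" (400x640 float32, m along the optical axis (not along the pixel's ray), 0 where there is no reading), "fx", "fy", "cx", "cy" (pixels), "extrinsics" (4x4, takes a point from camera to world coordinates). Camera axes: x right, y down, z forward; pixel columns grow to the right and rows downward; lengths in m; the calibration is good to about 2 mm. A picture is of the moment at which its call begins.
- sign_off(): hands the job in, once; it reports no verdict.
Trained networks look in a picture, given as the dict that the camera call returned (one of the last four; its "shot" number tells which), for a name from the list of things; names that differ only in an ending like _2 or _b are one class to them, and where a whole thing is asked for, a point or a joint stands for the part that bears it (a point fixed in the world has none). Each returns a list of dicts, best first, with "score" (0 to 1); they miss things now and then, are a little off and sometimes report something else, mostly with a low value. They report only what shows in the picture. A call takes as long as a camera call.
- look_for(label, picture): "at" ([x, y, z] in m, in the coordinates of the camera as it stood for that picture, good to about 4 mm: the middle of the surface that is visible of it).
- pinpoint(label, picture): "at" ([x, y, z] in m, in the coordinates of the camera as it stood for that picture, good to about 4 mm: a listed point, or the origin of a listed thing).
The state is a dict: "time_s": time; "qpos": joint angles; "qd": joint speeds; "effort": joint torques, N m; "tool_pos": TCP position; "orientation": TCP orientation; "wrist_force": force on the tool from outside, world axes, zero at the start; "ft_torque": the same for the moment, N m; "width": finger opening in m.
Only numpy, scipy, OpenCV 4.12 (cv2) and the standard library are available. Lean on these libraries where they do the work, as an engineer would, in place of code of your own. Each camera call takes 0.05 s, during which the arm holds its last target. There are 200 camera calls.

TASK

Pick up the aluminium bench scoop by its red handle, hook its open front edge squarely over the middle of the yellow-edged rim of the black scrap tub, and tip it over on that rim so that both wooden offcuts slide into the tub. Keep the edge on the rim until the scoop is roughly level again, then stand the empty scoop back upright on the bench and let go. The blue tub holds finished work: nothing goes in there.

Things in the scene. Friction and masses are not known exactly. Their poses are not given: they have to be found in the camera images.
- scoop: Loose metal scoop, mm: floor x -25 (open front) to 125, y ±65, 4 thick; 30-high walls on sides and rear. Origin: floor underside, mid-width, the line to set on the rim's inner edge; +x to the rear, z up. Foot bars 12 deep: x 13-21 (hooks outside the tub wall), x 113-121; origin 12 above bench. Red handle bar: x 30-125, y ±9, z 85-109, open below; pinch at x 60. Empties tipped 50-65°. 0.35 kg
- scrap_tub: Black tub fixed to the bench, 150 (x) x 200 (y) x 100 mm high, walls 6. Origin: centre of its underside on the bench, z up. Its +x wall, facing away from the robot, has a yellow strip outside and on top: the rim to use, top at z 100, inner face x 69, outer x 75. The same tub in blue with a white strip stands to its left or right.
- offcut_block: Loose pale wooden block, 38 x 24 x 20 mm high, 25 g, lying in the scoop. Origin: centre of its underside.
- offcut_stub: Loose dark wooden cylinder, 28 mm across, 24 mm high, 22 g, standing in the scoop. Origin: centre of its underside.

How it is judged:
By the outcome, as a careful person would: the job done as asked, in the order asked, and still so for the second after the job is handed in, with the robot touching nothing.
It also fails if it takes over 72 s, if anything falls off the work surface, if the arm or the gripper's body presses on something with over 40 N, if the wrist force passes 120 N, or if a joint passes its speed limit or range.

## Working session

There is one attempt and no reset: what is moved stays moved. The work goes in short steps, Python scripts to look and compute and a shell command to move; the robot and the scene stay as the last step left them, time stands still between calls to the robot, and variables do not carry over. Pictures are saved under pics/ and viewed, about 8 in all and at most 12, crops included, and the job is handed in when it is done.

```bash
mkdir -p pics
cat > h.py <<'E'
import numpy as np, cv2
from bench import get_state, camera, sign_off, look_for, pinpoint
np.set_printoptions(precision=4, suppress=True)
def w(c,p): return (c["extrinsics"]@np.r_[p,1])[:3]
def cloud(c):
    z=c["range_z"]; v,u=np.indices(z.shape)
    P=np.stack([(u-c["cx"])/c["fx"]*z,(v-c["cy"])/c["fy"]*z,z],-1)
    P=P@c["extrinsics"][:3,:3].T+c["extrinsics"][:3,3]; P[z==0]=np.nan
    return P
E
python3 - <<'E'
from h import *
s=get_state(); print({k:np.array(v) for k,v in s.items()})
ims=[]
for n in ["scene","side"]:
    c=camera(n); ims.append(c["pixels"]); print(n,c["extrinsics"])
    for l in ["scoop","scrap_tub","offcut_block","offcut_stub"]:
        for f in (look_for,pinpoint):
            print(n,l,f.__name__,[(round(d["score"],2),w(c,d["at"])) for d in f(l,c)[:3]])
    np.savez(n+"0.npz",P=cloud(c),I=c["pixels"])
    cv2.imwrite(f"pics/{n}0.png",c["pixels"])
E
```

```text
{'time_s': array(0.), 'qpos': array([ 1.1249,  0.1591,  1.5982,  0.    ,  1.3862, -0.2101]), 'qd': array([-0.0006,  0.0023,  0.0022, -0.0007, -0.0002,  0.0005]), 'effort': array([  0.0001, -39.6009, -33.1425,  -0.0002,   0.0086,  -0.    ]), 'tool_pos': array([0.1341, 0.5585, 0.2413]), 'orientation': array([[-0.0008,  0.2336,  0.9723],
       [-0.0017,  0.9723, -0.2336],
       [-1.    , -0.0019, -0.0004]]), 'wrist_force': array([ 0.6291, -0.0622, -0.4809]), 'ft_torque': array([ 0.0101, -0.0484,  0.0217]), 'width': array(0.0853)}
scene [[-0.8834  0.3234 -0.3393  0.8433]
 [ 0.4686  0.5977 -0.6505  0.5361]
 [-0.0075 -0.7336 -0.6795  0.595 ]
 [ 0.      0.      0.      1.    ]]
scene scoop call [(0.93, array([0.6903, 0.0048, 0.0182]))]
scene scoop call [(0.84, array([0.6361, 0.0161, 0.0108]))]
scene scrap_tub call [(0.9, array([ 0.4417, -0.2069,  0.0598]))]
scene scrap_tub call [(0.56, array([ 0.4447, -0.2205, -0.0014]))]
scene offcut_block call [(0.88, array([ 0.6962, -0.0118,  0.0355]))]
scene offcut_block call [(0.91, array([ 0.694 , -0.0184,  0.0163]))]
scene offcut_stub call [(0.58, array([0.7085, 0.0428, 0.0423]))]
scene offcut_stub call [(0.67, array([0.7107, 0.0388, 0.0151]))]
side [[-0.9218 -0.3022  0.2428  0.4044]
 [-0.3874  0.6965 -0.604   0.3864]
 [ 0.0134 -0.6508 -0.7591  0.5471]
 [ 0.      0.      0.      1.    ]]
side scoop call [(0.7, array([0.6753, 0.0105, 0.0157])), (0.56, array([0.7024, 0.0469, 0.0419]))]
side scoop call [(0.67, array([0.6339, 0.0213, 0.0139]))]
side scrap_tub call [(0.62, array([ 0.4436, -0.2459,  0.0526]))]
side scrap_tub call [(0.66, array([ 0.4481, -0.2195,  0.0026]))]
side offcut_block call [(0.52, array([ 0.6852, -0.0122,  0.0369]))]
side offcut_block call [(0.69, array([ 0.6878, -0.0179,  0.0146]))]
side offcut_stub call [(0.57, array([0.7009, 0.0464, 0.0396]))]
side offcut_stub call [(0.58, array([0.7049, 0.0426, 0.012 ]))]
```

View pics/scene0.png

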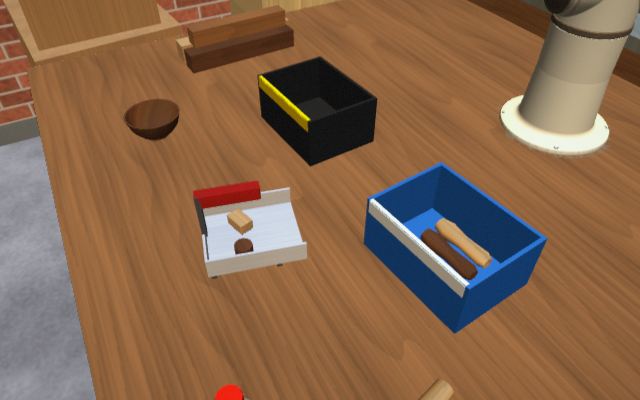

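View pics/side0.png

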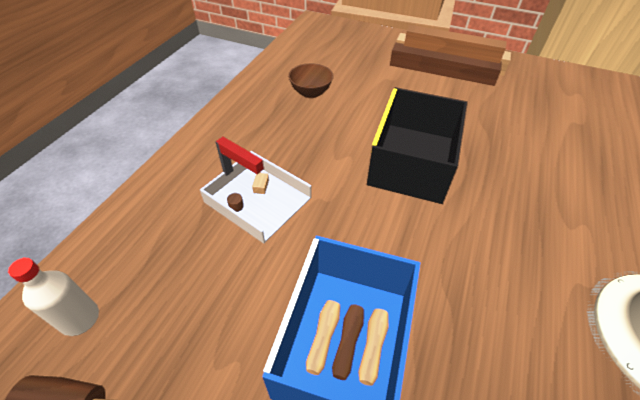

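The scene view shows the scoop at about (250,230), with its red handle at (228,195) and its open front facing the robot. The black tub with the yellow rim is at (285,100) and the blue tub at (455,245). The side view agrees. Next I'll fit the handle and the yellow strip.

```bash
cat >> h.py <<'E'
def seg(c):
    P=cloud(c) if not isinstance(c,tuple) else c[0]; I=c["pixels"] if not isinstance(c,tuple) else c[1]
    b,g,r=[I[...,i].astype(int) for i in range(3)]
    ok=np.isfinite(P[...,0])&(P[...,0]>0.2)
    return {"red":P[(r>110)&(g<50)&(b<50)&ok],"yel":P[(r>150)&(g>120)&(b<70)&ok]}
def line(Q):
    m=np.median(Q,0); d=np.linalg.svd(Q[:,:2]-Q[:,:2].mean(0),full_matrices=False)[2][0]
    if d[0]<0: d=-d
    t=(Q[:,:2]-m[:2])@d; lo,hi=np.percentile(t,[1,99])
    n=(Q[:,:2]-m[:2])@np.array([-d[1],d[0]])
    return dict(deg=np.degrees(np.arctan2(d[1],d[0])),a=m[:2]+lo*d,b=m[:2]+hi*d,w=np.percentile(n,[2,98]),z=np.percentile(Q[:,2],[2,50,98]),n=len(Q))
E
python3 - <<'E'
from h import *
for n in ["scene","side"]:
    d=np.load(n+"0.npz"); s=seg((d["P"],d["I"]))
    R=s["red"]; R=R[(np.abs(R[:,0]-.7)<.12)&(np.abs(R[:,1])<.12)&(R[:,2]>.06)]
    Y=s["yel"]; Y=Y[Y[:,2]>.06]
    print(n,"red",line(R)); print(" redtop",line(R[R[:,2]>R[:,2].max()-.006]))
    print(" yel",line(Y)); print(" yeltop",line(Y[Y[:,2]>.096]))
    P=d["P"].reshape(-1,3); I=d["I"].reshape(-1,3)
    # black tub top rim points
    m=(np.abs(P[:,2]-.1)<.004)&(np.abs(P[:,0]-.445)<.14)&(np.abs(P[:,1]+.22)<.15)
    q=P[m][:,:2].astype(np.float32); print(" rim",cv2.minAreaRect(q),len(q))
    # scoop wall tops z~.042-.046
    m=(P[:,2]>.036)&(P[:,2]<.05)&(np.abs(P[:,0]-.69)<.12)&(np.abs(P[:,1]-.01)<.12)&(I.max(1)-I.min(1)<30)&(I.min(1)>120)
    q=P[m][:,:2].astype(np.float32); print(" wall",cv2.minAreaRect(q),len(q))
E
```

```text
scene red {'deg': np.float64(-14.820087879442289), 'a': array([0.6662, 0.0195]), 'b': array([ 0.7529, -0.0034]), 'w': array([-0.0113,  0.0047]), 'z': array([0.1003, 0.1179, 0.1232]), 'n': 1146}
 redtop {'deg': np.float64(-14.42707169048168), 'a': array([0.6656, 0.0167]), 'b': array([ 0.7533, -0.0059]), 'w': array([-0.0098,  0.0068]), 'z': array([0.1185, 0.1216, 0.1235]), 'n': 571}
 yel {'deg': np.float64(-85.98118079360594), 'a': array([ 0.5112, -0.1252]), 'b': array([ 0.5241, -0.3079]), 'w': array([-0.0043,  0.0033]), 'z': array([0.0971, 0.1014, 0.1034]), 'n': 263}
 yeltop {'deg': np.float64(-85.98118079360594), 'a': array([ 0.5112, -0.1252]), 'b': array([ 0.5241, -0.3079]), 'w': array([-0.0043,  0.0033]), 'z': array([0.0971, 0.1014, 0.1034]), 'n': 263}
 rim ((0.4448552131652832, -0.22306472063064575), (0.15472911298274994, 0.20473431050777435), 4.333052158355713) 1149
 wall ((0.6825969815254211, 0.009552597999572754), (0.13307029008865356, 0.14984533190727234), 75.83364868164062) 533
side red {'deg': np.float64(-14.05995425747308), 'a': array([0.6648, 0.0218]), 'b': array([0.7509, 
[... 188 characters left out ...]
, -0.0039]), 'w': array([-0.008 ,  0.0066]), 'z': array([0.118 , 0.1206, 0.1237]), 'n': 98}
 yel {'deg': np.float64(-86.3520926648171), 'a': array([ 0.5072, -0.1217]), 'b': array([ 0.5191, -0.3081]), 'w': array([-0.0011,  0.0042]), 'z': array([0.0974, 0.1011, 0.1037]), 'n': 47}
 yeltop {'deg': np.float64(-86.3520926648171), 'a': array([ 0.5072, -0.1217]), 'b': array([ 0.5191, -0.3081]), 'w': array([-0.0011,  0.0042]), 'z': array([0.0974, 0.1011, 0.1037]), 'n': 47}
 rim ((0.4445866346359253, -0.2216988205909729), (0.15140235424041748, 0.20405162870883942), 3.972278118133545) 1172
 wall ((0.682412326335907, 0.01002533733844757), (0.13120831549167633, 0.15164294838905334), 75.6438980102539) 571
```

```bash
for i in 1; do
python3 -m pendant '[{"y":-2.5,"z":4.2},{"y":-5.1,"z":8.5},{"y":-7.6,"z":12.7},{"y":-10.1,"z":17},{"y":-10.1,"z":17}]' 30 
python3 -m pendant '[{"y":-2.5,"z":4.2},{"y":-5.1,"z":8.5},{"y":-7.6,"z":12.7},{"y":-10.1,"z":17},{"y":-10.1,"z":17}]'
python3 -m pendant '[{"y":-2.5,"z":4.2},{"y":-5.1,"z":8.5},{"y":-7.6,"z":12.7},{"y":-10.1,"z":17},{"y":-10.1,"z":17}]'
done
cat > go.py <<'E'
# how far from the present TCP to a world target: rows' axes, cm; yaw = wanted direction of tool y, deg
import sys
from h import *
s=get_state(); R=np.array(s["orientation"]); p=np.array(s["tool_pos"])
t=np.array(list(map(float,sys.argv[1:4])))
yaw=np.degrees(np.arctan2(R[1,1],R[0,1]))
print("t",s["time_s"],"tcp",p,"yaw",yaw,"shift cm",R.T@(t-p)*100,"F",np.array(s["wrist_force"]),"M",np.array(s["ft_torque"]),"w",s["width"])
if len(sys.argv)>4: print("twist",yaw-float(sys.argv[4]))
E
python3 go.py .7 .006 .104 75.7
```

```text
t 0.9 tcp [0.1343 0.5591 0.2423] yaw 76.48888989301345 shift cm [ 13.8296 -40.5611  67.922 ] F [0.6198 0.4672 0.1204] M [-0.0146 -0.0289 -0.006 ] w 0.08546856015730461
twist 0.7888898930134474$[0]: bad value
$[0]: bad value
$[0]: bad value
```

```bash
python3 -m pendant '[{"x":0,"y":-2.5,"z":4.2,"twist":0,"fingers":0},{"x":0,"y":-5.1,"z":8.5,"twist":0,"fingers":0},{"x":0,"y":-7.6,"z":12.7,"twist":0,"fingers":0},{"x":0,"y":-10.1,"z":17,"twist":0,"fingers":0},{"x":0,"y":-10.1,"z":17,"twist":0,"fingers":0}]' 30; python3 go.py .7 .006 .104 75.7
```

```text
time_s: 1.4
tool_pos: [0.2799, 0.4178, 0.2425]
orientation: [[0.002, 0.24, 0.971], [-0.001, 0.971, -0.24], [-1.0, -0.001, 0.002]]
wrist_force: [-0.3, 0.8, -0.4]
width: 0.0854
t 1.4 tcp [0.2799 0.4178 0.2425] yaw 76.10445287864468 shift cm [ 13.9725 -29.8831  50.6397] F [-0.3081  0.8187 -0.411 ] M [ 0.0484  0.003  -0.0634] w 0.08539281333019948
twist 0.40445287864467616
```

```bash
python3 -m pendant '[{"x":0,"y":-2.5,"z":4.2,"twist":0,"fingers":0},{"x":0,"y":-5.1,"z":8.5,"twist":0,"fingers":0},{"x":0,"y":-7.6,"z":12.7,"twist":0,"fingers":0},{"x":0,"y":-10.1,"z":17,"twist":0,"fingers":0},{"x":0,"y":-12,"z":20.3,"twist":0,"fingers":0}]'; python3 -m pendant '[{"x":0,"y":-2.5,"z":4.2,"twist":0,"fingers":0},{"x":0,"y":-5.1,"z":8.5,"twist":0,"fingers":0},{"x":0,"y":-7.6,"z":12.7,"twist":0,"fingers":0},{"x":0,"y":-10.1,"z":17,"twist":0,"fingers":0},{"x":0,"y":-12,"z":20.3,"twist":0,"fingers":0}]';  python3 go.py .7 .006 .104 75.7
```

```text
time_s: 1.9
tool_pos: [0.4495, 0.2512, 0.2433]
orientation: [[0.003, 0.241, 0.971], [-0.001, 0.971, -0.241], [-1.0, -0.0, 0.003]]
wrist_force: [0.9, 0.8, 0.4]
width: 0.0854
time_s: 2.4
tool_pos: [0.6194, 0.0841, 0.2437]
orientation: [[0.003, 0.242, 0.97], [-0.001, 0.97, -0.242], [-1.0, -0.0, 0.003]]
wrist_force: [0.5, 1.3, 0.0]
width: 0.0855
t 2.4 tcp [0.6194 0.0841 0.2437] yaw 76.01642270038114 shift cm [14.0021 -5.6305  9.6662] F [0.5172 1.3301 0.0412] M [ 0.0176 -0.0122  0.008 ] w 0.08545952046557329
twist 0.31642270038113907
```

```bash
python3 -m pendant '[{"x":0,"y":-2.5,"z":4.2,"twist":0,"fingers":0},{"x":0,"y":-5.6,"z":8.5,"twist":0.3,"fingers":0},{"x":0,"y":-5.6,"z":9.7,"twist":0.3,"fingers":0},{"x":4,"y":-5.6,"z":9.7,"twist":0.3,"fingers":0},{"x":6,"y":-5.6,"z":9.7,"twist":0.3,"fingers":0}]'
python3 - <<'E'
from h import *
c=camera("wrist"); cv2.imwrite("pics/wrist1.png",c["pixels"])
print(get_state()["time_s"])
R=seg(c)["red"]; R=R[R[:,2]>.11]; print(line(R))
for f in (look_for,pinpoint): print([(d["score"],w(c,d["at"])) for d in f("scoop",c)])
E
python3 go.py .7 .006 .104 75.7
```

```text
time_s: 2.9
tool_pos: [0.6997, 0.0066, 0.1809]
orientation: [[0.0, 0.247, 0.969], [0.0, 0.969, -0.247], [-1.0, 0.0, 0.0]]
wrist_force: [-0.9, 0.1, -1.3]
width: 0.0858
2.95
{'deg': np.float64(-14.375106058579817), 'a': array([0.6637, 0.0148]), 'b': array([ 0.7521, -0.0078]), 'w': array([-0.0079,  0.0078]), 'z': array([0.1199, 0.1213, 0.1225]), 'n': 3682}
[(0.82, array([0.6759, 0.0084, 0.0222]))]
[(0.84, array([0.6352, 0.0204, 0.0177]))]
t 3.05 tcp [0.6991 0.0071 0.182 ] yaw 75.74547560922532 shift cm [ 7.7957 -0.0856  0.1277] F [0.0565 0.0524 0.6637] M [-0.0072  0.0294  0.0508] w 0.08517728667195733
twist 0.04547560922532057
```

View pics/wrist1.png

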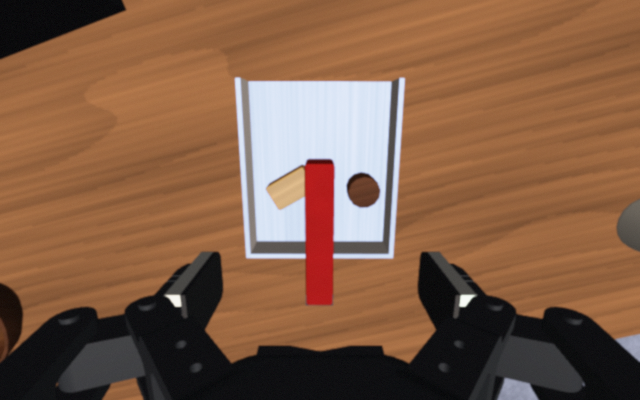

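The wrist view shows the red handle centred between the fingers at column 319, with both offcuts lying in the scoop at (287,187) and (363,190). I'll descend and pinch.

```bash
python3 -m pendant '[{"x":2.5,"y":-0.1,"z":0.1,"twist":0,"fingers":0},{"x":5,"y":-0.1,"z":0.1,"twist":0,"fingers":0},{"x":7,"y":-0.1,"z":0.1,"twist":0,"fingers":0},{"x":7.8,"y":-0.1,"z":0.1,"twist":0,"fingers":0.4},{"x":7.8,"y":-0.1,"z":0.1,"twist":0,"fingers":0.6}]' 40
python3 -m pendant '[{"x":0,"y":0,"z":0,"twist":0,"fingers":1},{"x":0,"y":0,"z":0,"twist":0,"fingers":1},{"x":0,"y":0,"z":0,"twist":0,"fingers":1},{"x":0,"y":0,"z":0,"twist":0,"fingers":1},{"x":0,"y":0,"z":0,"twist":0,"fingers":1}]' 60
python3 -m pendant '[{"x":0,"y":0,"z":0,"twist":0,"fingers":1},{"x":0,"y":0,"z":0,"twist":0,"fingers":1}]' 60; python3 go.py .7 .006 .104
```

```text
time_s: 3.55
tool_pos: [0.6998, 0.0063, 0.1043]
orientation: [[-0.001, 0.246, 0.969], [0.0, 0.969, -0.246], [-1.0, -0.0, -0.001]]
wrist_force: [0.1, -0.1, 0.5]
width: 0.0589
time_s: 4.05
tool_pos: [0.7009, 0.0058, 0.1063]
orientation: [[0.002, 0.246, 0.969], [-0.001, 0.969, -0.246], [-1.0, -0.0, 0.002]]
wrist_force: [-1.2, -1.6, 6.0]
width: 0.0168
time_s: 4.25
tool_pos: [0.7009, 0.0057, 0.1063]
orientation: [[0.002, 0.246, 0.969], [-0.001, 0.969, -0.246], [-1.0, -0.0, 0.002]]
wrist_force: [-0.1, -1.4, 1.6]
width: 0.0169
t 4.25 tcp [0.7009 0.0057 0.1063] yaw 75.75135594311847 shift cm [ 0.234   0.0034 -0.09  ] F [-0.1298 -1.3755  1.6086] M [-0.0134  0.062   0.0171] w 0.016866102748248797
```

```bash
python3 -m pendant '[{"x":-0.4,"y":0,"z":0,"twist":0,"fingers":1},{"x":-1.2,"y":0,"z":0,"twist":0,"fingers":1},{"x":-2.5,"y":0,"z":0,"twist":0,"fingers":1},{"x":-4,"y":0,"z":0,"twist":0,"fingers":1},{"x":-5,"y":0,"z":0,"twist":0,"fingers":1}]'
python3 - <<'E'
from h import *
for n in ["side","wrist"]:
  c=camera(n); cv2.imwrite(f"pics/{n}2.png",c["pixels"])
  print([(d["score"],w(c,d["at"])) for d in pinpoint("scoop",c)])
  P=cloud(c).reshape(-1,3); I=c["pixels"].reshape(-1,3).astype(int)
  m=(np.abs(P[:,0]-.69)<.13)&(np.abs(P[:,1])<.12)&(P[:,2]>.045)&(P[:,2]<.115)&(I.max(1)-I.min(1)<45)&(I.min(1)>150)
  Q=P[m]; A=np.c_[Q[:,:2],np.ones(len(Q))]
  for _ in range(6):
    k=np.linalg.lstsq(A,Q[:,2],rcond=None)[0]; r=np.abs(Q[:,2]-A@k); A,Q=A[r<max(.003,np.median(r)*2)],Q[r<max(.003,np.median(r)*2)]
  a=np.radians(-14.3); print("floor plane n",len(Q),"pitch deg along scoop x",np.degrees(np.arctan(k[0]*np.cos(a)+k[1]*np.sin(a))),"roll",np.degrees(np.arctan(-k[0]*np.sin(a)+k[1]*np.cos(a))))
E
python3 go.py .7 .006 .104
```

```text
time_s: 4.75
tool_pos: [0.7017, 0.0057, 0.159]
orientation: [[0.005, 0.246, 0.969], [-0.001, 0.969, -0.246], [-1.0, 0.0, 0.005]]
wrist_force: [0.8, -1.3, -4.2]
width: 0.017
[(0.78, array([0.6341, 0.0207, 0.0658])), (0.32, array([ 0.4452, -0.2209,  0.004 ]))]
floor plane n 3242 pitch deg along scoop x 0.22977866041036873 roll -0.045300728010918674
[(0.86, array([0.6419, 0.0241, 0.0682]))]
floor plane n 27281 pitch deg along scoop x 0.37293302768219105 roll -0.11201591909962091
t 4.95 tcp [0.701  0.0057 0.1568] yaw 75.7489294922496 shift cm [ 5.2841  0.0034 -0.114 ] F [ 0.3798  0.4421 -5.6266] M [-0.0218  0.0116  0.0088] w 0.01731796426834253
```

View pics/side2.png

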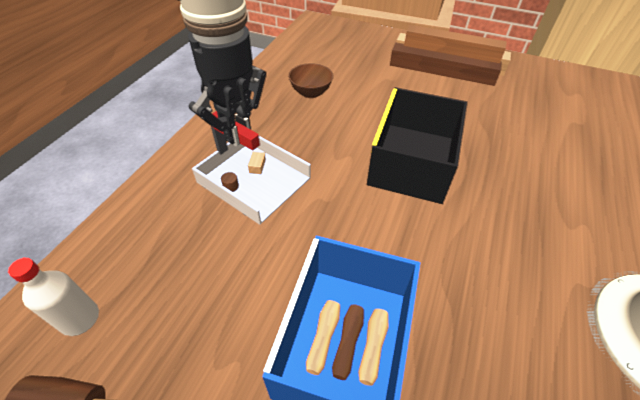

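The side view shows the scoop lifted and level (plane-fit pitch 0.3°), with both offcuts inside. I'll carry it to the tub.

```bash
python3 -m pendant '[{"x":-0.7,"y":-0.5,"z":-0.1,"twist":-1,"fingers":1},{"x":-2,"y":-1.5,"z":-0.4,"twist":-2,"fingers":1},{"x":-4,"y":-3.2,"z":-0.8,"twist":-4,"fingers":1},{"x":-6,"y":-5,"z":-1.3,"twist":-6,"fingers":1},{"x":-7.5,"y":-6.5,"z":-1.7,"twist":-7,"fingers":1}]'
python3 go.py .5823 -.2124 .247 94.15
```

```text
time_s: 5.45
tool_pos: [0.6678, -0.0542, 0.233]
orientation: [[0.003, 0.125, 0.992], [-0.001, 0.992, -0.125], [-1.0, -0.001, 0.003]]
wrist_force: [0.7, 0.8, -5.1]
width: 0.0167
t 5.45 tcp [ 0.6678 -0.0542  0.233 ] yaw 82.8387830532583 shift cm [ -1.4002 -16.7659  -6.506 ] F [ 0.71    0.8085 -5.0563] M [-0.0697  0.0051  0.0242] w 0.016682129309559503
twist -11.311216946741709
```

```bash
python3 -m pendant '[{"x":-0.7,"y":-1.7,"z":-0.6,"twist":-1.5,"fingers":1},{"x":-1.2,"y":-3.5,"z":-1.3,"twist":-3,"fingers":1},{"x":-1.4,"y":-5.3,"z":-2,"twist":-4.5,"fingers":1},{"x":-1.4,"y":-7.1,"z":-2.7,"twist":-6,"fingers":1},{"x":-1.4,"y":-8.5,"z":-3.3,"twist":-7,"fingers":1}]'
python3 go.py .5823 -.2124 .247 94.15
```

```text
time_s: 5.95
tool_pos: [0.6234, -0.1357, 0.2469]
orientation: [[0.002, 0.002, 1.0], [-0.001, 1.0, -0.002], [-1.0, -0.001, 0.002]]
wrist_force: [0.3, 0.5, -4.4]
width: 0.0168
t 5.95 tcp [ 0.6234 -0.1357  0.2469] yaw 89.88869769668645 shift cm [-0.0112 -7.6801 -4.0958] F [ 0.3094  0.4849 -4.3514] M [ 0.0462 -0.0356 -0.0418] w 0.016821333399576695
twist -4.261302303313556
```

```bash
python3 -m pendant '[{"x":0,"y":-1.7,"z":-0.9,"twist":-1.5,"fingers":1},{"x":0,"y":-3.5,"z":-1.9,"twist":-3,"fingers":1},{"x":0,"y":-5.5,"z":-2.9,"twist":-4.3,"fingers":1},{"x":0,"y":-7,"z":-3.7,"twist":-4.3,"fingers":1},{"x":0,"y":-7.7,"z":-4.1,"twist":-4.3,"fingers":1}]'
cat > look.py <<'E'
# scoop & rim seen by the cameras: floor pitch, origin, rim
import sys
from h import *
T=np.array([.4447,-.2224]);a=np.radians(4.15);ex=np.array([np.cos(a),np.sin(a)]);ey=np.array([-ex[1],ex[0]])
def loc(p): d=np.asarray(p)[...,:2]-T; return np.stack([d@ex,d@ey,np.asarray(p)[...,2]],-1)*1000
if __name__=="__main__":
  for n in sys.argv[2:]:
    c=camera(n); cv2.imwrite(f"pics/{n}{sys.argv[1]}.png",c["pixels"])
    for l in ("scoop","offcut_block","offcut_stub","scrap_tub"): print(n,l,[(d["score"],loc(w(c,d["at"]))) for d in pinpoint(l,c)[:2]])
    L=loc(cloud(c)).reshape(-1,3); I=c["pixels"].reshape(-1,3).astype(int)
    np.savez(f"{n}{sys.argv[1]}.npz",L=L,I=I)
    s=(L[:,2]>80)&(L[:,0]>10)&(L[:,0]<260)&(np.abs(L[:,1])<100)
    m=s&(I.max(1)-I.min(1)<45)&(I.min(1)>130); Q=L[m]; A=np.c_[Q[:,:2],np.ones(len(Q))]
    for _ in range(6):
      if len(Q)<50: break
      k=np.linalg.lstsq(A,Q[:,2],rcond=None)[0]; r=np.abs(Q[:,2]-A@k); g=r<max(3,np.median(r)*2); A,Q=A[g],Q[g]
    if len(Q)>50: print(" floor n",len(Q),"pitch",np.degrees(np.arctan(k[0])),"roll",np.degrees(np.arctan(k[1])),"x",np.percentile(Q[:,0],[1,99]),"y",np.percentile(Q[:,1],[1,99]),"z at x69",k@[69,0,1])
    Rr=L[s&(I[:,2]>110)&(I[:,1]<50)&(I[:,0]<50)]
    if len(Rr)>30: d=np.linalg.svd(Rr-Rr.mean(0),full_matrices=False)[2][0]; d*=np.sign(d[0]); print(" handle",len(Rr),"mean",Rr.mean(0),"pitch",np.degrees(np.arcsin(d[2])),"yaw",np.degrees(np.arctan2(d[1],d[0])))
    Y=L[(I[:,2]>150)&(I[:,1]>120)&(I[:,0]<70)&(L[:,2]>85)&(np.abs(L[:,0]-72)<15)]
    if len(Y)>20: print(" yellow x",np.percentile(Y[:,0],[2,50,98]),"y",np.percentile(Y[:,1],[2,98]))
E
python3 look.py 3 wrist side; python3 go.py .5823 -.2124 .194 94.15
```

```text
time_s: 6.45
tool_pos: [0.5813, -0.214, 0.2467]
orientation: [[0.001, -0.071, 0.997], [-0.001, 0.997, 0.071], [-1.0, -0.001, 0.001]]
wrist_force: [-0.0, 0.3, -4.6]
width: 0.0168
wrist scoop [(0.68, array([ 69.9295,  -3.6428, 154.9291]))]
wrist offcut_block []
wrist offcut_stub [(0.67, array([135.041 ,  36.6519, 158.084 ]))]
wrist scrap_tub [(0.92, array([-5.1723,  0.6883, -0.6308]))]
 floor n 26943 pitch 0.03496197479704448 roll -0.24175069803912577 x [ 43.5645 182.5058] y [-62.9551  58.3376] z at x69 156.66913600969283
 handle 6848 mean [129.6856  -1.7303 261.7655] pitch -0.09282859413390507 yaw -0.16052796468842356
side scoop [(0.78, array([ 67.5171,   1.4189, 150.6126]))]
side offcut_block [(0.57, array([130.8049, -27.8466, 158.5194]))]
side offcut_stub [(0.59, array([135.2992,  38.0149, 159.3886]))]
side scrap_tub []
 floor n 2317 pitch 0.9447008907348968 roll 2.7768642788373556 x [ 44.8231 190.3479] y [-62.9343  66.4966] z at x69 161.26256984099263
 handle 564 mean [146.9788   8.1655 252.6635] pitch 0.46253303098664506 yaw -0.09329348180737865
 yellow x [68.1824 68.7195 74.3919] y [ 0.3995 96.5404]
t 6.95 tcp [ 0.5825 -0.212   0.2469] yaw 94.2353894606024 shift cm [ 5.2877 -0.0279 -0.0365] F [-0.2968 -0.0015 -5.3375] M [-0.0034 -0.0136 -0.026 ] w 0.016653461065742
twist 0.08538946060239994
```

View pics/wrist3.png

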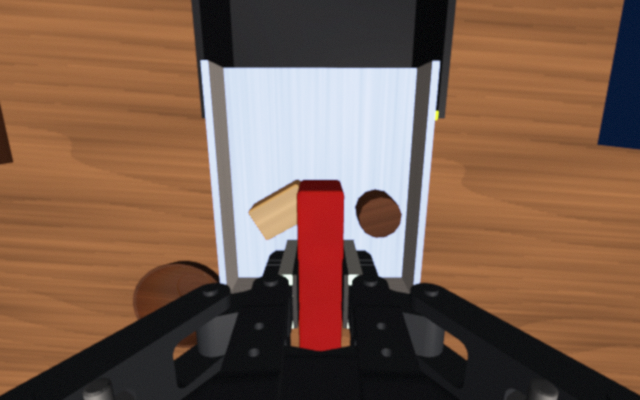

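The wrist view shows the scoop square over the yellow rim side. The front edge measures local x ≈ 44, so the origin is at about 69, and it is laterally centred within 2 mm. I'll lower it.

```bash
python3 -m pendant '[{"x":0.7,"y":0,"z":0,"twist":0,"fingers":1},{"x":2,"y":0,"z":0,"twist":0,"fingers":1},{"x":3.3,"y":0,"z":0,"twist":0,"fingers":1},{"x":4.3,"y":0,"z":0,"twist":0,"fingers":1},{"x":4.8,"y":0,"z":0,"twist":0,"fingers":1}]'
python3 -m pendant '[{"x":0.1,"y":0,"z":0,"twist":0,"fingers":1},{"x":0.1,"y":0,"z":0,"twist":0,"fingers":1},{"x":0.2,"y":0,"z":0,"twist":0,"fingers":1}]' 
python3 go.py .5823 -.2124 .194 94.15
python3 -m pendant '[{"x":0.2,"y":0,"z":0,"twist":0,"fingers":1},{"x":0.2,"y":0,"z":0,"twist":0,"fingers":1},{"x":0.3,"y":0,"z":0,"twist":0,"fingers":1}]' 
python3 go.py .5823 -.2124 .194 94.15
```

```text
time_s: 7.45
tool_pos: [0.5816, -0.2115, 0.1964]
orientation: [[-0.001, -0.074, 0.997], [0.001, 0.997, 0.074], [-1.0, 0.001, -0.001]]
wrist_force: [-0.2, -0.6, -4.4]
width: 0.0169
time_s: 7.75
tool_pos: [0.582, -0.2118, 0.1951]
orientation: [[0.0, -0.074, 0.997], [-0.0, 0.997, 0.074], [-1.0, -0.0, 0.0]]
wrist_force: [0.6, -0.3, -5.3]
width: 0.0168
t 7.75 tcp [ 0.582  -0.2118  0.1951] yaw 94.23320745642576 shift cm [ 0.1054 -0.0607  0.0217] F [ 0.5594 -0.3201 -5.2942] M [-0.0266 -0.0162 -0.0433] w 0.016837558705568422
twist 0.08320745642575389
time_s: 8.05
tool_pos: [0.583, -0.2121, 0.1938]
orientation: [[0.003, -0.074, 0.997], [-0.001, 0.997, 0.074], [-1.0, -0.001, 0.003]]
wrist_force: [0.1, 0.3, 4.4]
width: 0.0174
t 8.05 tcp [ 0.583  -0.2121  0.1938] yaw 94.23145380742628 shift cm [-0.0221 -0.0219 -0.0689] F [0.1202 0.2749 4.432 ] M [0.375  0.3956 0.014 ] w 0.017390835539782847
twist 0.0814538074262714
```

```bash
python3 -m pendant '[{"x":0,"y":0,"z":0,"twist":0,"fingers":1},{"x":0.1,"y":0,"z":-0.3,"twist":0,"fingers":1},{"x":0.1,"y":0,"z":-0.6,"twist":0,"fingers":1},{"x":-0.1,"y":0,"z":-0.9,"twist":0,"fingers":1},{"x":-0.2,"y":0,"z":-1.2,"twist":0,"fingers":1}]' 30
python3 look.py 4 wrist side; python3 go.py .583 -.2121 .1938 94.15
```

```text
time_s: 8.55
tool_pos: [0.572, -0.2134, 0.196]
orientation: [[0.007, -0.073, 0.997], [-0.002, 0.997, 0.073], [-1.0, -0.003, 0.007]]
wrist_force: [7.5, -0.6, -0.8]
width: 0.0172
wrist scoop [(0.63, array([ 62.716 ,  -0.8789, 105.718 ]))]
wrist offcut_block [(0.65, array([ 61.8774,   0.4138, 103.5076])), (0.59, array([123.875 , -24.1608, 105.4021]))]
wrist offcut_stub []
wrist scrap_tub [(0.81, array([-3.0902, -0.1403, -1.1872]))]
 floor n 26634 pitch 1.601523539753544 roll -0.18139304864432004 x [ 37.0484 175.6875] y [-61.6989  59.7844] z at x69 104.36093718881732
 handle 6906 mean [120.35    -0.4308 210.9229] pitch 1.542786571990153 yaw -0.13136132666534256
 yellow x [68.3201 70.9909 75.0621] y [-93.4637  93.0873]
side scoop [(0.79, array([ 60.0847,  -0.2128, 101.13  ]))]
side offcut_block [(0.76, array([124.8428, -26.1092, 106.8014]))]
side offcut_stub [(0.55, array([2.3547, 1.8992, 2.641 ])), (0.54, array([129.6894,  35.4867, 105.4503]))]
side scrap_tub [(0.64, array([0.9489, 0.7495, 2.6855]))]
 floor n 2034 pitch 2.292632241498448 roll 3.751913363483529 x [ 36.9787 182.135 ] y [-63.4027  65.406 ] z at x69 108.29865261793782
 handle 448 mean [135.794    7.608  201.7371] pitch 1.3664967695008574 yaw -0.05363358922867082
t 9.05 tcp [ 0.5722 -0.2134  0.196 ] yaw 94.2044905219296 shift cm [0.2265 0.046  1.0889] F [ 7.1871 -1.0708 -2.0733] M [-0.0153 -1.4671 -0.1421] w 0.016916755667851318
twist 0.05449052192959414
```

View pics/side4.png

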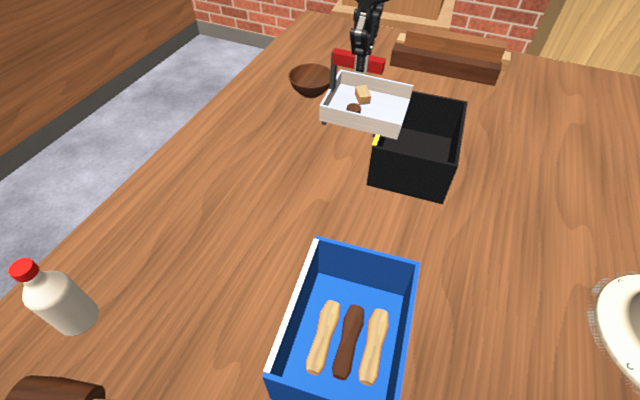

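The side view shows the scoop hooked over the middle of the yellow rim near (380,135), with the offcuts inside. The floor top is at z ≈ 104 at the rim, and the hook force is about 7 N. I'll start tipping.

```bash
python3 -m pendant '[{"x":-0.15,"y":0,"z":-0.4,"twist":0,"fingers":1},{"x":-0.4,"y":0,"z":-0.9,"twist":0,"fingers":1},{"x":-0.7,"y":0,"z":-1.6,"twist":0,"fingers":1},{"x":-1.0,"y":0,"z":-2.6,"twist":0,"fingers":1},{"x":-1.2,"y":0,"z":-3.6,"twist":0,"fingers":1}]' 25
python3 look.py 5 wrist; python3 go.py .5722 -.2134 .196 94.15
```

```text
time_s: 9.55
tool_pos: [0.5372, -0.216, 0.2082]
orientation: [[0.011, -0.073, 0.997], [-0.003, 0.997, 0.073], [-1.0, -0.003, 0.011]]
wrist_force: [7.0, 0.0, -0.9]
width: 0.0171
wrist scoop []
wrist offcut_block [(0.89, array([123.967 , -24.643 , 124.9164]))]
wrist offcut_stub [(0.6, array([126.983 ,  39.6524, 123.5524]))]
wrist scrap_tub [(0.63, array([-2.3559, -1.6269, -0.0672]))]
 floor n 17995 pitch 18.279038899956237 roll -0.19309567501189814 x [ 37.3202 145.7593] y [-61.7723  59.735 ] z at x69 104.67768390967244
 handle 6695 mean [ 86.9816  -0.4509 221.1488] pitch 17.325088476203934 yaw 0.14197193051669746
 yellow x [67.9817 70.9141 74.5613] y [-93.4072  89.1373]
t 9.8 tcp [ 0.5368 -0.216   0.2083] yaw 94.1949650068358 shift cm [1.2585 0.0061 3.5434] F [4.6651 1.0673 1.9071] M [ 0.3168 -0.9349 -0.0886] w 0.017007408888300643
twist 0.04496500683579541
```

```bash
python3 -m pendant '[{"x":-0.1,"y":0,"z":-0.8,"twist":0,"fingers":1},{"x":-0.2,"y":0,"z":-1.6,"twist":0,"fingers":1},{"x":-0.2,"y":0,"z":-2.4,"twist":0,"fingers":1},{"x":-0.15,"y":0,"z":-3.3,"twist":0,"fingers":1},{"x":-0.05,"y":0,"z":-4.2,"twist":0,"fingers":1}]' 25
python3 look.py 6 wrist; python3 go.py .5722 -.2134 .196 94.15
```

```text
time_s: 10.3
tool_pos: [0.4957, -0.2191, 0.2089]
orientation: [[0.011, -0.073, 0.997], [-0.003, 0.997, 0.073], [-1.0, -0.004, 0.011]]
wrist_force: [5.5, 0.9, 0.8]
width: 0.0165
wrist scoop [(0.71, array([63.277 ,  0.7595, 97.819 ]))]
wrist offcut_block []
wrist offcut_stub [(0.54, array([111.8044,  38.2187, 135.4461]))]
wrist scrap_tub [(0.84, array([-4.1791, -1.1483, -1.1362]))]
 floor n 10301 pitch 36.75083215914088 roll -0.18946613991330477 x [ 39.426  131.0384] y [-61.9102  59.754 ] z at x69 105.76217042567525
 handle 6153 mean [ 47.5145  -0.4735 221.0486] pitch 38.306902192660395 yaw -0.07648720685852288
 yellow x [67.9347 70.415  74.4597] y [-93.7601  90.5913]
t 10.55 tcp [ 0.495  -0.2191  0.2087] yaw 94.19402973642724 shift cm [1.336  0.009  7.7276] F [2.1042 1.2598 4.4609] M [ 0.3537 -0.5932 -0.2014] w 0.016810843104260186
twist 0.044029736427233956
```

```bash
python3 -m pendant '[{"x":0.1,"y":0,"z":-0.7,"twist":0,"fingers":1},{"x":0.25,"y":0,"z":-1.4,"twist":0,"fingers":1},{"x":0.5,"y":0,"z":-2.1,"twist":0,"fingers":1},{"x":0.75,"y":0,"z":-2.8,"twist":0,"fingers":1},{"x":1.05,"y":0,"z":-3.4,"twist":0,"fingers":1}]' 25
python3 look.py 7 wrist scene; python3 go.py .5722 -.2134 .196 94.15
```

```text
time_s: 11.05
tool_pos: [0.4617, -0.2217, 0.1983]
orientation: [[0.01, -0.073, 0.997], [-0.003, 0.997, 0.073], [-1.0, -0.004, 0.009]]
wrist_force: [5.5, 0.5, 3.6]
width: 0.0169
wrist scoop [(0.65, array([63.4706, -1.2593, 95.5061]))]
wrist offcut_block [(0.67, array([-11.2234, -51.5797,  21.2563]))]
wrist offcut_stub [(0.84, array([-43.5566,  41.7449,  30.0718]))]
wrist scrap_tub [(0.68, array([-1.4454, -0.8633, -0.8078]))]
 floor n 3374 pitch 31.092894919631362 roll 0.11001674416532388 x [43.3822 75.5179] y [-62.4373  59.8894] z at x69 103.20556143300897
 handle 3143 mean [ 20.87    -0.9962 217.4504] pitch 52.61643198751209 yaw 1.249938510811173
 yellow x [67.4524 68.3118 68.9933] y [-93.3034  93.1824]
scene scoop [(0.78, array([63.3821, -5.5807, 91.0809]))]
scene offcut_block []
scene offcut_stub []
scene scrap_tub [(0.7, array([0.1064, 3.3241, 2.8301]))]
 floor n 806 pitch 42.4158279740631 roll -7.428325847396813 x [ 33.3555 137.7751] y [-65.2921  64.2819] z at x69 149.51013929809642
 handle 365 mean [ 43.2195   5.7362 226.5431] pitch 57.9462035188092 yaw -7.109751318301812
 yellow x [69.8224 73.8725 75.9606] y [58.1261 91.8098]
t 11.55 tcp [ 0.461  -0.2217  0.198 ] yaw 94.20655018117012 shift cm [ 0.2759  0.0109 11.1464] F [-0.115  -0.0721  4.7937] M [ 0.2085 -0.2975 -0.1249] w 0.01680919946389958
twist 0.05655018117010968
```

View pics/wrist7.png

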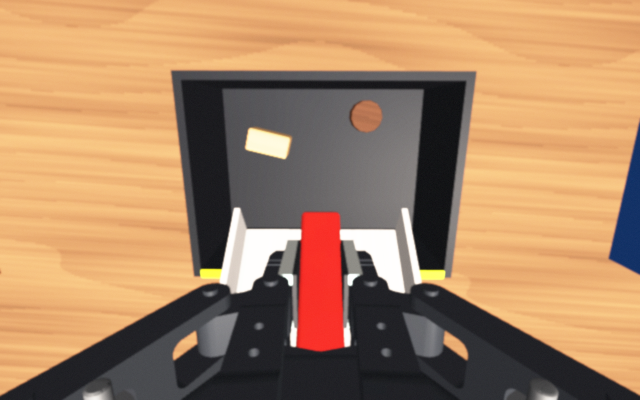

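The wrist view shows both offcuts on the black tub's floor: the block at (268,143) and the stub at (367,116). The scoop is empty, tilted about 55°, and centred between the yellow ends at columns 210 and 432. I'll bring it back level along the arc with its edge on the rim.

```bash
python3 -m pendant '[{"x":-0.2,"y":0,"z":0.7,"twist":0,"fingers":1},{"x":-0.45,"y":0,"z":1.5,"twist":0,"fingers":1},{"x":-0.75,"y":0,"z":2.4,"twist":0,"fingers":1},{"x":-0.95,"y":0,"z":3.4,"twist":0,"fingers":1},{"x":-1.1,"y":0,"z":4.4,"twist":0,"fingers":1}]' 20
python3 look.py 8 wrist; python3 go.py .5722 -.2134 .196 94.15
```

```text
time_s: 12.05
tool_pos: [0.503, -0.2186, 0.2088]
orientation: [[0.001, -0.074, 0.997], [-0.003, 0.997, 0.074], [-1.0, -0.003, 0.001]]
wrist_force: [-4.2, -1.2, 4.2]
width: 0.017
wrist scoop [(0.75, array([61.1092,  0.7993, 98.5227]))]
wrist offcut_block [(0.9, array([-12.9666, -53.9928,  19.5433]))]
wrist offcut_stub [(0.6, array([-45.5526,  39.0317,  31.414 ]))]
wrist scrap_tub [(0.9, array([-0.0952, -1.3537, -0.9543]))]
 floor n 11868 pitch 33.273966118755794 roll -0.20469421734713347 x [ 38.8448 137.7988] y [-62.0438  59.5059] z at x69 105.4199241578802
 handle 6246 mean [ 54.3726  -0.6605 221.699 ] pitch 34.65007968444787 yaw -0.008655431330835324
 yellow x [68.3821 71.0014 74.8833] y [-93.7293  89.8581]
t 12.3 tcp [ 0.5037 -0.2186  0.2089] yaw 94.22382728208511 shift cm [1.3208 0.018  6.8613] F [-1.5034 -0.3161  4.9561] M [ 0.02    0.6686 -0.1099] w 0.017105219439829438
twist 0.07382728208510514
```

```bash
python3 -m pendant '[{"x":-0.1,"y":0,"z":0.8,"twist":0,"fingers":1},{"x":-0.1,"y":0,"z":1.7,"twist":0,"fingers":1},{"x":-0.1,"y":0,"z":2.6,"twist":0,"fingers":1},{"x":0.0,"y":0,"z":3.5,"twist":0,"fingers":1},{"x":0.25,"y":0,"z":4.4,"twist":0,"fingers":1}]' 20
python3 look.py 9 wrist; python3 go.py .5722 -.2134 .196 94.15
```

```text
time_s: 12.8
tool_pos: [0.548, -0.2149, 0.2056]
orientation: [[0.003, -0.074, 0.997], [-0.002, 0.997, 0.074], [-1.0, -0.002, 0.002]]
wrist_force: [-4.4, 0.3, -1.0]
width: 0.0167
wrist scoop [(0.65, array([ 63.6537,   1.1435, 102.4474]))]
wrist offcut_block [(0.77, array([-12.2825, -49.6447,  16.6317])), (0.6, array([-44.787 ,  42.4527,  28.3608]))]
wrist offcut_stub [(0.92, array([-42.9846,  40.3673,  33.5253]))]
wrist scrap_tub [(0.69, array([-4.6072, -3.278 ,  0.0726]))]
 floor n 22792 pitch 13.290522713352907 roll -0.10220159178784712 x [ 38.6115 156.0465] y [-61.5833  59.9723] z at x69 104.48493142943684
 handle 6591 mean [ 97.9042  -0.2192 219.3991] pitch 13.55845537707708 yaw 0.07328867093164139
 yellow x [67.9793 70.8178 74.8183] y [-93.5683  89.1768]
t 13.05 tcp [ 0.5479 -0.2149  0.2059] yaw 94.22850469423345 shift cm [ 1.0025 -0.0243  2.4257] F [ 0.3645 -0.1649 -3.7357] M [ 0.0003  0.1341 -0.    ] w 0.017092115073615195
twist 0.07850469423344464
```

```bash
python3 -m pendant '[{"x":0.15,"y":0,"z":0.6,"twist":0,"fingers":1},{"x":0.4,"y":0,"z":1.2,"twist":0,"fingers":1},{"x":0.7,"y":0,"z":1.9,"twist":0,"fingers":1},{"x":1.0,"y":0,"z":2.5,"twist":0,"fingers":1},{"x":1.3,"y":0,"z":3.0,"twist":0,"fingers":1}]' 20
python3 look.py 10 wrist; python3 go.py .5722 -.2134 .196 94.15
```

```text
time_s: 13.55
tool_pos: [0.5789, -0.2128, 0.1932]
orientation: [[0.006, -0.074, 0.997], [-0.002, 0.997, 0.074], [-1.0, -0.003, 0.006]]
wrist_force: [-1.6, 0.1, 2.0]
width: 0.017
wrist scoop [(0.8, array([ 66.7352,  -0.7163, 106.4852])), (0.72, array([-12.6107, -52.055 ,  20.2662]))]
wrist offcut_block [(0.8, array([-11.5381, -54.8602,  18.2888]))]
wrist offcut_stub []
wrist scrap_tub [(0.88, array([-1.1731, -0.5136, -1.8226]))]
 floor n 31604 pitch -1.2774898422354746 roll -0.030322538096785378 x [ 40.7757 181.242 ] y [-61.2706  59.8331] z at x69 104.35571632239038
 handle 6591 mean [128.4765  -0.3792 208.1808] pitch -1.3730434328778007 yaw 0.07857912421168077
 yellow x [68.6006 71.8238 75.5705] y [-93.0816  94.0008]
t 13.8 tcp [ 0.5788 -0.2127  0.1933] yaw 94.22755627188998 shift cm [-0.2785 -0.0175 -0.6607] F [ 2.5855 -0.0041 -1.2664] M [ 0.0031 -0.2401 -0.0286] w 0.01680372769742809
twist 0.07755627188997494
```

The scoop is level (−1.3°) and still on the rim. I'll firm the grip, lift, and carry it back.

```bash
python3 -m pendant '[{"x":0,"y":0,"z":0,"twist":0,"fingers":1},{"x":-0.5,"y":0,"z":0,"twist":0,"fingers":1},{"x":-1.8,"y":0,"z":0,"twist":0,"fingers":1},{"x":-3.3,"y":0,"z":0,"twist":0,"fingers":1},{"x":-4.5,"y":0,"z":0,"twist":0,"fingers":1}]' 60
python3 -m pendant '[{"x":-0.5,"y":1,"z":1,"twist":1,"fingers":1},{"x":-0.5,"y":3,"z":2.5,"twist":3,"fingers":1},{"x":-0.5,"y":5,"z":4.2,"twist":5,"fingers":1},{"x":-0.5,"y":7,"z":6,"twist":7,"fingers":1},{"x":-0.5,"y":9,"z":7.8,"twist":9,"fingers":1}]' 60
python3 go.py .701 .006 .13 75.75
```

```text
time_s: 14.3
tool_pos: [0.5789, -0.2129, 0.2405]
orientation: [[0.009, -0.074, 0.997], [-0.003, 0.997, 0.074], [-1.0, -0.004, 0.009]]
wrist_force: [-0.3, 0.1, -3.2]
width: 0.0167
time_s: 14.8
tool_pos: [0.6509, -0.1167, 0.2473]
orientation: [[0.011, 0.085, 0.996], [-0.004, 0.996, -0.085], [-1.0, -0.003, 0.011]]
wrist_force: [-0.5, -0.3, -3.8]
width: 0.0173
t 14.8 tcp [ 0.6509 -0.1167  0.2473] yaw 85.130834321487 shift cm [11.7378 12.681   3.8256] F [-0.4956 -0.2653 -3.7812] M [-0.0476 -0.0413  0.0297] w 0.017286314131969748
twist 9.380834321487
```

```bash
python3 -m pendant '[{"x":0.5,"y":2.5,"z":0.8,"twist":2,"fingers":1},{"x":2,"y":5,"z":1.6,"twist":4,"fingers":1},{"x":4,"y":8,"z":2.5,"twist":6,"fingers":1},{"x":6,"y":11,"z":3.4,"twist":8,"fingers":1},{"x":7.5,"y":12.7,"z":3.8,"twist":9.4,"fingers":1}]'
python3 -m pendant '[{"x":1,"y":0,"z":0,"twist":0,"fingers":1},{"x":2.5,"y":0,"z":0,"twist":0,"fingers":1},{"x":3.5,"y":0,"z":0,"twist":0,"fingers":1},{"x":4.2,"y":0,"z":0,"twist":0,"fingers":1},{"x":4.2,"y":0,"z":0,"twist":0,"fingers":1}]'
python3 go.py .701 .006 .106 75.75
```

```text
time_s: 15.3
tool_pos: [0.7008, 0.0089, 0.172]
orientation: [[0.011, 0.246, 0.969], [-0.003, 0.969, -0.246], [-1.0, -0.0, 0.011]]
wrist_force: [0.3, -0.1, -3.8]
width: 0.0171
time_s: 15.8
tool_pos: [0.7004, 0.008, 0.1287]
orientation: [[0.008, 0.247, 0.969], [-0.003, 0.969, -0.247], [-1.0, -0.0, 0.009]]
wrist_force: [-1.0, 0.4, -5.3]
width: 0.017
t 15.8 tcp [0.7004 0.008  0.1287] yaw 75.69115308615395 shift cm [ 2.2701 -0.1738  0.0906] F [-0.9525  0.3813 -5.3337] M [-0.0061 -0.0184  0.0655] w 0.01699700894420066
twist -0.058846913846053894
```

```bash
python3 -m pendant '[{"x":0.5,"y":0,"z":0,"twist":0,"fingers":1},{"x":1.0,"y":0,"z":0,"twist":0,"fingers":1},{"x":1.5,"y":0,"z":0,"twist":0,"fingers":1},{"x":1.9,"y":0,"z":0,"twist":0,"fingers":1},{"x":2.1,"y":0,"z":0,"twist":0,"fingers":1}]' 30
python3 -m pendant '[{"x":0.1,"y":0,"z":0,"twist":0,"fingers":1},{"x":0.2,"y":0,"z":0,"twist":0,"fingers":1},{"x":0.3,"y":0,"z":0,"twist":0,"fingers":1},{"x":0.3,"y":0,"z":0,"twist":0,"fingers":1}]' 20
python3 go.py .701 .006 .106 75.75
```

```text
time_s: 16.3
tool_pos: [0.7002, 0.0081, 0.1075]
orientation: [[0.007, 0.247, 0.969], [-0.002, 0.969, -0.247], [-1.0, -0.0, 0.008]]
wrist_force: [-3.3, 0.6, 3.8]
width: 0.0166
time_s: 16.7
tool_pos: [0.7005, 0.008, 0.1076]
orientation: [[0.008, 0.247, 0.969], [-0.003, 0.969, -0.247], [-1.0, -0.001, 0.008]]
wrist_force: [-8.3, 0.6, 10.9]
width: 0.0169
t 16.7 tcp [0.7005 0.008  0.1076] yaw 75.71874284357398 shift cm [ 0.1621 -0.1851  0.0967] F [-8.2749  0.6167 10.8638] M [ 0.0566  1.5157 -0.0329] w 0.01692909819134244
twist -0.03125715642602245
```

On the bench (about +11 N from the surface). I'll open slowly, retreat up, and check.

```bash
python3 -m pendant '[{"x":-0.1,"y":0,"z":0,"twist":0,"fingers":1},{"x":-0.1,"y":0,"z":0,"twist":0,"fingers":0.65},{"x":-0.1,"y":0,"z":0,"twist":0,"fingers":0.4},{"x":-0.1,"y":0,"z":0,"twist":0,"fingers":0.3},{"x":-0.1,"y":0,"z":0,"twist":0,"fingers":0.3}]' 20
python3 -m pendant '[{"x":-1,"y":0,"z":0,"twist":0,"fingers":0.3},{"x":-4,"y":0,"z":0,"twist":0,"fingers":0.3},{"x":-8,"y":0,"z":0,"twist":0,"fingers":0.3},{"x":-12,"y":0,"z":0,"twist":0,"fingers":0.3},{"x":-15,"y":0,"z":0,"twist":0,"fingers":0.3}]'
python3 -m pendant '[{"x":0,"y":0,"z":0,"twist":0,"fingers":0.3},{"x":0,"y":0,"z":0,"twist":0,"fingers":0.3},{"x":0,"y":0,"z":0,"twist":0,"fingers":0.3}]'
python3 - <<'E'
from h import *
from look import loc
ims=[]
for n in ["scene","side"]:
    c=camera(n); ims.append(c["pixels"])
    for l in ("scoop","offcut_block","offcut_stub"):
        print(n,l,[(d["score"],w(c,d["at"]),loc(w(c,d["at"]))) for d in pinpoint(l,c)[:2]])
    R=seg(c)["red"]; R=R[(np.abs(R[:,0]-.7)<.12)&(np.abs(R[:,1])<.12)&(R[:,2]>.06)]; print(line(R))
cv2.imwrite("pics/end.png",cv2.resize(np.hstack(ims),(800,250)))
s=get_state(); print(s["time_s"],s["qd"],s["wrist_force"],s["width"])
E
```

```text
time_s: 17.2
tool_pos: [0.7007, 0.008, 0.1086]
orientation: [[0.008, 0.247, 0.969], [-0.003, 0.969, -0.247], [-1.0, -0.001, 0.008]]
wrist_force: [-0.2, 0.3, -0.7]
width: 0.0597
time_s: 17.7
tool_pos: [0.7003, 0.0083, 0.263]
orientation: [[0.012, 0.247, 0.969], [-0.004, 0.969, -0.247], [-1.0, -0.0, 0.013]]
wrist_force: [0.2, -0.2, -0.1]
width: 0.0596
time_s: 18.0
tool_pos: [0.6995, 0.0085, 0.2611]
orientation: [[0.009, 0.247, 0.969], [-0.003, 0.969, -0.247], [-1.0, -0.001, 0.01]]
wrist_force: [0.6, 0.4, -0.0]
width: 0.0599
scene scoop [(0.82, array([0.632 , 0.0199, 0.0119]), array([204.3911, 228.0792,  11.8796]))]
scene offcut_block [(0.5, array([ 0.4349, -0.2761,  0.017 ]), array([-13.6746, -52.8871,  16.9606]))]
scene offcut_stub []
{'deg': np.float64(-14.732592013545025), 'a': array([0.6661, 0.0225]), 'b': array([ 0.7536, -0.0006]), 'w': array([-0.0115,  0.0043]), 'z': array([0.1   , 0.1182, 0.1232]), 'n': 1154}
side scoop [(0.62, array([0.6328, 0.0238, 0.0137]), array([205.4372, 231.9532,  13.6708]))]
side offcut_block [(0.75, array([ 0.4358, -0.2732,  0.0172]), array([-12.5176, -50.0738,  17.2241]))]
side offcut_stub []
{'deg': np.float64(-14.051796442325184), 'a': array([0.6646, 0.0245]), 'b': array([0.7534, 0.0023]), 'w': array([-0.0114,  0.0023]), 'z': array([0.0993, 0.1125, 0.1228]), 'n': 358}
18.4 [-0.0004 -0.0031 -0.0044  0.0022  0.0007 -0.    ] [ 0.3656 -0.5692 -0.0598] 0.05981182950019161
```

View pics/end.png

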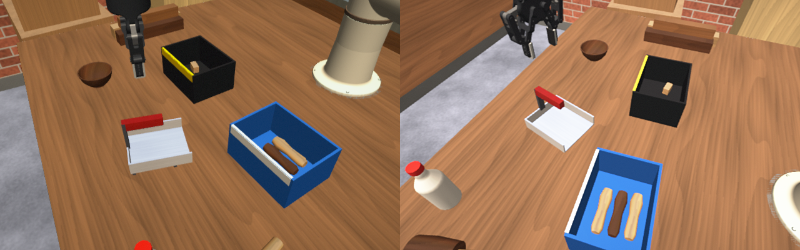

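The pictures show the empty scoop upright on the bench at (155,145) and (560,120), with the gripper clear above it. The block is in the black tub, and the dark stub (seen there earlier by the wrist camera) is hard to see against the black. The blue tub is unchanged.

```bash
python3 -c "from bench import sign_off; print(sign_off())"
```

```text
the job is handed in; nothing more can be done
None
```

I emptied both offcuts into the black tub, stood the scoop back on the bench, and handed the job in after about 18 s of robot time.

- **Tipping:** I gripped the scoop by its red handle, about 68 mm along rather than the suggested 60, so the handle would clear the gripper body. I hooked it over the middle of the yellow rim, within about 2 mm of centre. It tipped to about 55° and stayed on the rim until it was back to −1.3°.
- **Final checks:** The scoop is empty and upright within a few mm of where it started. The gripper is open and about 15 cm above its release height. The blue tub looks unchanged, and the highest wrist force I read was about 14 N.
- **One disagreement:** In the last scene and side pictures the detector found the block in the tub but not the dark stub, which is hard to see against the black. The wrist camera had shown the stub on the tub floor right after tipping, and the detector located it there twice more while the scoop was coming back to level.

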